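# Load a rack of slides on the orbital shaker, clamp the dish and set the speed

### The arm

A 6-joint arm with a two-finger parallel gripper is mounted at the origin on a cart in front of the work surface, level with it; the furniture and walls round the work are solid. World frame = base frame: x ahead of the robot, y to its left, z up, the work surface at z = 0. Lengths are in m, angles in rad, forces in N, time in s.
With the tool pointing down it reaches from about 0.425 to 0.95 m from the base axis. Payload 3.5 kg.
Tool frame: the origin (TCP) lies at the very end of the fingers, on their centre line; the grasp point (between the pads) lies 19 mm behind it (ctrl.grip_point_offset is the distance from the TCP to the grasp point, in m); z points along the fingers, y is the line along which they close (so a half turn about z gives the same grasp; the last joint's range is limited). The gripper opens to 85 mm and grips with 20 to 120 N. Pads are 22 mm wide; open, the fingers measure 114 mm over their backs; the gripper's body (76 mm by 85 mm) begins 54 mm behind the grasp point. The pads swing forward as they close: fully open they stand 13 mm farther back than shut.
Start: joints at [-1.366, 0.286, 1.577, -0, 1.279, -0.15], TCP at [0.235, -0.633, 0.231] pointing down, gripper open.
Joint ranges: [-2.77, 2.77], [-0.9, 2.22], [0.21, 2.48], [-1.53, 4.67], [0.24, 2.81], [-2.84, 2.84]. Speed limits (rad/s): [2.79, 2.79, 3.14, 3.14, 3.14, 3.14].

### API

Orientations are given as a unit quaternion [x, y, z, w].
In Python, from plant import ctrl gives the robot as it stands. The module is installed in compiled form; this text tells all that it offers.
- The arm moves only by the shell command python3 -m pendant 'ROWS' [OPENING] [FORCE]. ROWS is JSON, a list of rows, each an object of numbers: "dx", "dy", "dz": the shift along the tool's x, y, z in cm; "twist": the turn about the tool's z in degrees. A call has 1 to 10 rows; each row is the pose to reach, as a shift and turn from the pose commanded when the call began, along the tool's axes at that moment; what a row does not reach only later rows make up. A row lasts 1/8 s, in which the tool goes at most 62.5 mm and 10.7 degrees, less where a joint would pass 70% of its speed; a pose out of reach is approached as far as the arm can. A call with a gripper value outside its range is refused whole. OPENING is the opening in per cent of the stroke, from 0 (shut) to 100 (fully open), set as the call begins (- or left out, the last holds). The fingers move at their own pace and stop on an object; FORCE is the grip in N (left out, the last holds). Time passes only in rows, so rows that repeat a pose let the fingers close. It gives the time, the measured TCP pose, the force, the opening and the grip force at its end, in the units of the state.
- ctrl.get_state(): the state, without advancing time (a new reading comes with each control period).
- ctrl.read_camera(name): name is "side" or "top"; returns a dict with "img" (384x512x3 uint8, red, green, blue), "depth" (384x512 float32, m along the optical axis (not along the pixel's ray), 0 where there is no reading), "camera_matrix" (3x3 intrinsics, pixels), "xyz" and "rotation" of the camera in the world. Camera axes: x right, y up, looking along -z (the intrinsics and any distortion apply to the point x, -y, -z); pixel columns grow to the right and rows downward; lengths in m; the calibration is good to about 2 mm. A picture is of the moment at which its call begins.
- ctrl.sign_off(): hands the job in; it is judged then, once.
The state is a dict: "time": time; "qpos": joint angles; "dq": joint speeds; "joint_efforts": joint torques, N m; "eef_pos": TCP position; "tcp_rot": TCP orientation; "contact_force": force on the tool from outside, world axes, zero at the start; "wrist_torque": the same for the moment, N m; "opening": opening from 0.0 (shut) to 1.0 (fully open); "finger_force": force on a finger pad.
Only numpy, scipy, OpenCV 4.12 (cv2) and the standard library are available. Lean on these libraries where they do the work, as an engineer would, in place of code of your own. Each camera call takes 0.05 s, during which the arm holds its last target. There are 200 camera calls.

### The job

Get the shaker ready to wash the slides: lift the rack that is full of slides off its hook on the drain stand and, keeping it upright, lower it into the white dish on the shaker without dropping it, down onto the dish's floor. Slide the clamp bar back until it holds the dish tight against the rear stop, and turn the speed knob until its pointer lies on the long index mark. Leave the empty rack and everything else where it is.

Things in the scene. Friction and masses are not known exactly. Their poses are not given: they have to be found in the camera images.
- slide_rack: the rack full of slides: steel wire frame 64 (x) by 84 (y) by 33 mm high with eight upright glass slides, 0.18 to 0.29 kg, hanging on one of the drain stand's hooks. Origin: centre of its underside, z up. Over it a bail of 6 mm wire: uprights at y = +-42 mm (widest part, 91 mm over all), top bar along y with its axis 112 mm above the underside, hung on the hook by its middle; the rack's x then points across the stand
- rack_grip (a point): centre of the black upright grip on top of the full rack's bail, 140 mm above the rack's underside, axes as the rack's: 12 mm thick in x, 38 mm wide in y, 38 mm tall (121 to 159 mm above the underside). The lip of the hook ends 4 mm below the grip's lower edge
- empty_rack: a second rack of the same shape, with no slides in it, hanging on the other hook (which rack hangs on which hook varies); it stays where it is
- stand: drain stand, fixed: steel tray 120 (x) by 200 (y) mm with a bar frame across its middle (y = 0). Origin: centre of its underside; x away from the robot. From the frame's top a strip, 18 mm wide, reaches to both sides, 147 mm high, with a hook at each end: the bail lies along x in a slot at y = +56 or -56 mm behind an 8 mm lip. Raise it 12 mm or more, then move it 50 mm outward, away from the frame; then it can rise
- shaker: orbital shaker, fixed, 276 (x) by 200 (y) mm, to the robot's right, its front (-x) towards the table's front edge. Origin: centre of its underside; x to the rear, z up. Black-topped platform 91 mm high; rear stop bar on it, front face at x = +123 mm, 30 mm high; clamp bar in front of the dish; at the front a grey control panel sloping 30 degrees towards its front; the knob's axis meets it at (-97, +45, 45) mm
- dish: white open staining dish, loose on the platform, 0 to 5 mm in front of the rear stop and square to it: outside 86 (x) by 112 (y) by 56 mm high, walls and floor 4 mm, inside 78 by 104 mm; 0.24 to 0.39 kg. Origin: centre of its underside, axes as the shaker's. The rack goes in with its y along the dish's y, 7 mm free at each side in x and 6 in y; its underside then is 4 mm above the dish's
- clamp (a joint): slide of the clamp bar, m: 0 = fully forward (open), grows as the bar goes to the rear (the shaker's +x), stays where it is left (2.5 N to move). The pad on its rear face is at the shaker's x = -12 mm + this value; at about 0.049 it holds the dish against the rear stop
- clamp_grip (a point): point in the black finger grip that stands on the middle of the clamp bar, 12 mm below the grip's top, 146 mm above the table, axes as the shaker's. The grip is 16 mm (x) by 26 mm (y) and 46 mm tall; its centre is 34 mm in front of the pad on the bar's rear face
- speed_knob (a joint): angle of the speed knob, rad: grows as it turns clockwise seen from in front; the pointer lies on the index mark at 3.05. Stops at 0 and 5.24. Stiff (0.06 N m), stays where it is left
- knob_grip (a point): point on the speed knob's axis, 27 mm out from the panel. z: the axis, out of the panel, 30 degrees from vertical towards the shaker's front; x: along the pointer, turns with the knob. Flat skirt 60 mm across and 5 mm high; on it a black bar along x, 15 mm wide, 50 mm long, reaching 36 mm out from the panel, pointed and with a white line at the pointer end
- index_mark (a point): middle of the long index mark on the panel, 41 mm from the knob's axis: the longest and thickest of the black marks round the knob, 12 by 3.6 mm (the others are 5 mm long)
- slide_box: a black cardboard box of microscope slides, 62 x 107 x 36 mm, on the table near its front edge; bystander
- timer: white bench timer with a grey display, 23 x 58 x 60 mm, standing between the drain stand and the shaker; bystander
- reagent_amber: amber reagent bottle with a black cap, 58 mm across, 111 mm high, at the left; bystander
- beaker: clear glass beaker, 57 mm across, 70 mm high, at the left; bystander
- marker: white marker pen with a black cap lying on the table left of the drain stand, 134 mm long, 11 mm thick; bystander
- tape_white: roll of white tape lying flat, 60 mm across, 19 mm high, near the front edge; bystander

How it is judged:
On the way, in this order (a step that is already met when the one before it is completed fails the run):
1. the full rack is lifted off its hook and clear of the drain stand, upright (horizontal distance between slide_rack and stand above 0.15 m and height (world z) of slide_rack above 0.06 m and angle between slide_rack's own z axis and vertical below 0.5 rad), for 0.1 s.
2. the full rack stands on the floor of the dish (x of slide_rack in the frame of dish between -0.013 and 0.013 m and y of slide_rack in the frame of dish between -0.013 and 0.013 m and z of slide_rack in the frame of dish between 0 and 0.009 m and angle between slide_rack's own z axis and vertical below 0.1 rad), for 0.2 s.
At the end, for the whole second after the job is handed in: Full rack level on the dish's floor (within 5 mm); dish flat and square on the platform within 3.5 mm of the rear stop; clamp bar within 3 mm of pressing it there (joint over 0.046); knob pointer within 5 degrees of the long index mark (2.96 to 3.14 rad); rack and dish at rest (all of step 2 and value of joint clamp above 0.0462 m and x of dish in the frame of shaker above 0.0765 m and z of dish in the frame of shaker between 0.087 and 0.095 m and angle between dish's own z axis and vertical below 0.06 rad and angle between the x axis of dish and the x axis of shaker, either way round below 0.08 rad and value of joint speed_knob between 2.96 and 3.14 rad and linear speed of each of slide_rack, dish below 0.02 m/s); the robot touches nothing.
It fails at once if the full rack is dropped into the dish (horizontal distance between slide_rack and dish below 0.05 m and z of slide_rack in the frame of dish below 0.1 m and linear speed of slide_rack above 0.7 m/s).
It fails at once if the full rack is tipped more than 45 degrees (angle between slide_rack's own z axis and vertical above 0.79 rad).
It fails at once if the empty rack or another bystander is moved by more than 40 mm (distance of any of empty_rack, slide_box, timer, reagent_amber, beaker, marker, tape_white from where it was at the start of the episode above 0.04 m).
It also fails if it takes over 61 s, if anything falls off the work surface, if the arm or the gripper's body presses on something with over 40 N, if the wrist force passes 120 N, or if a joint passes its speed limit or range.

## Working session

There is one attempt and no reset: what is moved stays moved. The work goes in short steps, Python scripts to look and compute and a shell command to move; the robot and the scene stay as the last step left them, time stands still between calls to the robot, and variables do not carry over. Pictures are saved under pics/ and viewed, at most 10 in all, crops included, and the job is handed in when it is done.

```bash
mkdir -p pics; ls; cat > h.py <<'E'
import numpy as np, cv2
from plant import ctrl
from scipy.spatial.transform import Rotation as R
def cam(n):
    c=ctrl.read_camera(n); r=np.array(c["rotation"])
    if r.shape!=(3,3): r=R.from_quat(r).as_matrix()
    c["R"]=r; c["K"]=np.array(c["camera_matrix"]); c["t"]=np.array(c["xyz"]); return c
def rays(c,uv):
    uv=np.atleast_2d(np.asarray(uv,float)); K=c["K"]
    d=np.c_[(uv[:,0]-K[0,2])/K[0,0],-(uv[:,1]-K[1,2])/K[1,1],-np.ones(len(uv))]
    return d@c["R"].T
def onz(c,uv,z):
    d=rays(c,uv); return c["t"]+d*((z-c["t"][2])/d[:,2])[:,None]
def cloud(c):
    h,w=c["depth"].shape; u,v=np.meshgrid(np.arange(w),np.arange(h))
    d=rays(c,np.c_[u.ravel(),v.ravel()]); return (c["t"]+d*c["depth"].reshape(-1,1)).reshape(h,w,3)
def save(c,n): cv2.imwrite("pics/"+n,c["img"][:,:,::-1])
E
python3 - <<'E'
from h import *
s=ctrl.get_state(); print(s["time"],s["eef_pos"],s["tcp_rot"])
for n in("side","top"):
    c=cam(n); save(c,n+"0.png"); print(n,c["t"],c["R"].round(3).tolist(),c["K"].tolist(),[k for k in c])
    np.savez(n+"0.npz",**{k:c[k] for k in("img","depth","R","K","t")})
E
```

```text
pics
0.0 [ 0.23437737 -0.63231016  0.22996682] [ 9.84307296e-01  1.76459067e-01 -4.22748628e-05 -1.15907229e-03]
side [-0.1512241  -0.99459245  0.72151413] [[0.844, 0.238, -0.48], [-0.536, 0.384, -0.752], [0.005, 0.892, 0.452]] [[412.282698848394, 0.0, 251.95914863974122], [0.0, 412.282698848394, 191.13248072815458], [0.0, 0.0, 1.0]] ['img', 'depth', 'camera_matrix', 'xyz', 'rotation', 'R', 'K', 't']
top [0.4337965  0.01213157 1.20711996] [[0.016, 0.999, -0.047], [-1.0, 0.015, -0.024], [-0.023, 0.047, 0.999]] [[356.77381974643305, 0.0, 255.30570087569504], [0.0, 356.77381974643305, 189.57001569519431], [0.0, 0.0, 1.0]] ['img', 'depth', 'camera_matrix', 'xyz', 'rotation', 'R', 'K', 't']
```

View pics/side0.png

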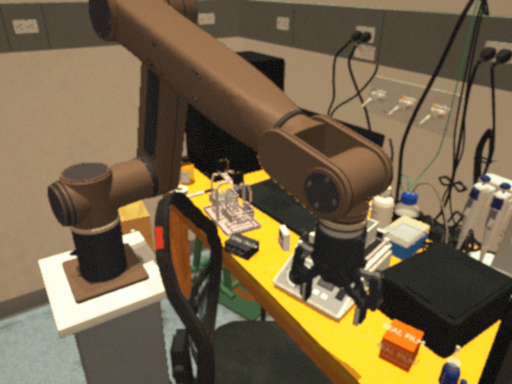

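View pics/top0.png

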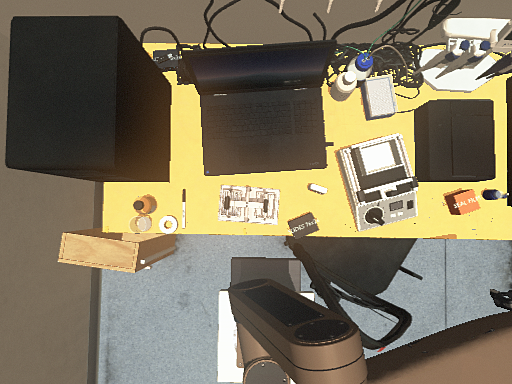

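The side view shows the stand near (232,205) and the shaker at (325,270), partly behind the gripper. The top view shows the stand at (249,204), the shaker at (378,185) with its knob at (375,215), the dish at (380,155) and the timer at (317,188). I'll zoom in on these next.

```bash
python3 - <<'E'
import numpy as np,cv2
t=np.load("top0.npz")["img"][:,:,::-1]; s=np.load("side0.npz")["img"][:,:,::-1]
a=cv2.resize(t[130:240,330:430],None,fx=5,fy=5,interpolation=2)
b=cv2.resize(t[175:235,210:290],None,fx=3.75,fy=3.75,interpolation=2)
c=cv2.resize(s[150:240,190:290],None,fx=3,fy=3,interpolation=2)
o=np.zeros((600,800,3),np.uint8); o[:550,:500]=a; o[:225,500:800]=b; o[230:500,500:800]=c
cv2.imwrite("pics/z0.png",o)
E
```

```text
(no output)
```

View pics/z0.png

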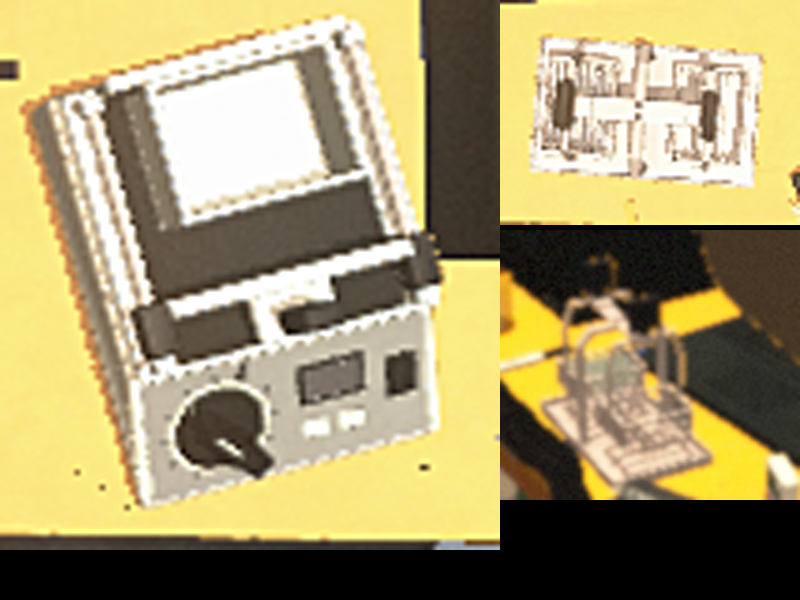

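The full rack looks to be the left (+y) one, since greenish slides show there in the side view at crop (600,370). The index mark is at crop (240,370) and the pointer at crop (265,470). I'll use the depth to check the rack and to get the poses.

```bash
cat >> h.py <<'E'
def ld(n):
    d=np.load(n); return {k:d[k] for k in d.files}
def proj(c,P):
    p=(np.atleast_2d(P)-c["t"])@c["R"]; K=c["K"]
    return np.c_[K[0,0]*p[:,0]/-p[:,2]+K[0,2],-K[1,1]*p[:,1]/-p[:,2]+K[1,2]]
E
python3 - <<'E'
from h import *
c=ld("top0.npz"); X=cloud(c); Z=X[...,2]
np.set_printoptions(linewidth=250,suppress=True)
print("table",np.median(Z[215:230,270:285]))
print((Z[176:226:2,212:288:2]*1000).round().astype(int))
g=c["img"].astype(int)
# shaker blobs
roi=np.zeros(Z.shape,bool); roi[128:238,330:425]=1
def rect(m,name):
    n,l,st,_=cv2.connectedComponentsWithStats(m.astype(np.uint8)); k=1+np.argmax(st[1:,4]); P=X[l==k][:,:2]
    r=cv2.minAreaRect((P*1000).astype(np.float32)); print(name,st[k],r, np.median(Z[l==k]))
rect(roi&(Z>.135)&(Z<.155),"rim"); rect(roi&(Z>.06)&(Z<.2),"upper"); rect(roi&(Z>.015)&(Z<.3),"shaker")
print((Z[134:238:4,336:424:3]*1000).round().astype(int))
E
```

```text
table 0.0006633673675919827
[[  -1   -2   -5   -1   -1    1   -4   -2   -4   -1   -2    2    0   -1    3   -4    0   -3   -4   -4   -3   -3   -3   -1    1   -2    1    1    1   -3    5   -2    0   -3   -1   -3   -4   -1]
 [  -3    1   -2    0   -3    3   -3    0    2    0   -5   -4    1   -2   -1   -1   -4   -2    0   -3    3    0    2    0   -1   -2   -7    1   -3    0   -3   -3    0   -2   -2   -1    0    1]
 [   1    0   -1   -3    0    1    2   -1   -3    0   -4   -1    2    3    4   -3   -1    3    1    1    2    0    1   -2   -3   -4    2   -3   -1    1   -5   -3   -1   -1   -1   -4   -6   -4]
 [   6   -3   -3   -1    1    3    4   -3   -3    1   -1   -4   -3   -1   -3   -1   -4    0   -1   -1   -2    0    1   -1   -2   -1   -4   -4   -6   -2    0   -5    1   -1   -4   -6   -1   -3]
 [  -2   -3   -2   -2   -5    2    0    1    0   -2    3   -4    0    2    0   -2    4   -2    1   -1   -3    0    0   -1    1   -3   -4   -3   -1    0   -3    0   -3    1   -2   -2   -1    1]
 [   2    1    3   -1    2    7    1    4   -1    3    1    9   11   20   14   10   11   -4   -3    0    0 
[... 7485 characters left out ...]
2   81   80   49   39   28   29   29   28   26   23   24   21   -1   -2    4   -2    1]
 [   1    0   -4   -2   -4    1    2   36   39   38   35   39   41   33   75   74   70   20   23   19    4   -3    0   -3    3    1   -6   -6   -4    1]
 [  -2    1   -2   -2   -2    1   -1   17   29   29   26   28   24   25   20    0   -1    2    0   -5    2    2   -3    0    1    1    2   -3   -3   -2]
 [   1   -4   -4    1   -2   -1    4    0   22   25   -4    2   -2   -3   -2    2    1   -5    0    1    1   -1   -1   -3    0   -3    0   -1    3   -2]
 [  -1   -1   -1    3   -2   -4   -1    0   -1   -1   -3    4   -2    3   -2   -3    5    0   -1   -4   -4   -1    2   -2   -2   -2 1207   -1   -3    2]]
```

```bash
cat > meas.py <<'E'
from h import *
def comp(m):
    n,l,st,_=cv2.connectedComponentsWithStats(m.astype(np.uint8)); return l==1+np.argmax(st[1:,4])
def pts(c,m,z):
    v,u=np.nonzero(m); return onz(c,np.c_[u,v],z)[:,:2]
def pca(P):
    q=P-P.mean(0); w,V=np.linalg.eigh(q.T@q/len(q)); return P.mean(0),np.degrees(np.arctan2(V[1,1],V[0,1])),np.sqrt(w*12)
def roi(Z,r0,r1,c0,c1):
    m=np.zeros(Z.shape,bool); m[r0:r1,c0:c1]=1; return m
E
python3 - <<'E'
from meas import *
np.set_printoptions(suppress=True,precision=4)
c=ld("top0.npz"); X=cloud(c); Z=X[...,2]
print("full grip",*pca(pts(c,roi(Z,185,220,212,240)&(Z>.183)&(Z<.3),.196)),np.median(Z[roi(Z,185,220,212,240)&(Z>.183)&(Z<.3)]))
print("empty grip",*pca(pts(c,roi(Z,185,220,258,275)&(Z>.183)&(Z<.3),.196)))
m=comp(roi(Z,175,235,212,294)&(Z>.008)&(Z<.3)|roi(Z,175,235,212,294)&(c["img"][...,2]>150)); 
t=cv2.minAreaRect((pts(c,m&(Z<.03),.014)*1000).astype(np.float32)); print("tray",t,m.sum())
S=roi(Z,128,238,330,425)
print("cgrip",*pca(pts(c,comp(S&(Z>.148)&(Z<.2)&roi(Z,180,200,370,410)),.158)))
bar=comp(S&(Z>.115)&(Z<.126)&roi(Z,170,200,350,420)); print("clampbar",*pca(X[bar][:,:2]))
stop=comp(S&(Z>.114)&(Z<.125)&roi(Z,128,150,340,408)); print("stop",*pca(X[stop][:,:2]))
rim=comp(S&(Z>.136)&(Z<.155)&roi(Z,128,180,350,408)); P=X[rim][:,:2]
r=cv2.minAreaRect((pts(c,rim,.147)*1000).astype(np.float32)); print("rim",r)
k=comp(S&(Z>.068)&(Z<.09)&roi(Z,205,226,364,390)); print("knobbar",*pca(X[k][:,:2]))
E
```

```text
full grip [0.4432 0.118 ] 175.81109933879563 [0.0125 0.0381] 0.1946990100729964
empty grip [0.4367 0.0069] -179.91043416030266 [0.0107 0.0376]
tray ((439.76715087890625, 64.15321350097656), (203.35617065429688, 120.32371520996094), 86.45952606201172) 1906
cgrip [ 0.4796 -0.3674] 108.49884713008424 [0.0153 0.0273]
clampbar [ 0.5053 -0.3612] 105.95671802117336 [0.0142 0.1497]
stop [ 0.6401 -0.3219] 106.28987463320969 [0.0106 0.1526]
rim ((590.4305419921875, -333.1904602050781), (87.31275177001953, 116.19763946533203), 15.981947898864746)
knobbar [ 0.4018 -0.3417] 55.68167395604114 [0.016  0.0487]
```

The left rack is full (many points at 65 mm). The shaker's yaw is about 16°, and the stand's is about −3.7°. Next I move above the rack by way of a waypoint.

```bash
python3 -m pendant '[{"dx":5,"dy":-3,"dz":-7},{"dx":10,"dy":-6,"dz":-7,"twist":4},{"dx":15,"dy":-9,"dz":-7,"twist":8},{"dx":20,"dy":-12,"dz":-7,"twist":12},{"dx":25,"dy":-15,"dz":-7,"twist":16},{"dx":31,"dy":-18.5,"dz":-7,"twist":20},{"dx":36.5,"dy":-22,"dz":-7,"twist":24},{"dx":38,"dy":-28,"dz":-7,"twist":24},{"dx":40,"dy":-34,"dz":-7,"twist":24},{"dx":41,"dy":-40,"dz":-7,"twist":24}]' 50 40
python3 -m pendant '[{}]'; cat > st.py <<'E'
import sys
from h import *
s=ctrl.get_state(); p=np.array(s["eef_pos"]); M=R.from_quat(s["tcp_rot"]).as_matrix()
print("t",round(s["time"],2),"tcp",p.round(4),"yaw",round(np.degrees(np.arctan2(M[1,0],M[0,0])),1),"tilt z",M[:,2].round(3),"F",np.round(s["contact_force"],1),"open",round(s["opening"],3),"ff",s["finger_force"],"q6",round(s["qpos"][5],2))
if len(sys.argv)>3:
    g=np.array([float(a) for a in sys.argv[1:4]]); print("rows to target cm",((g-p)@M*100).round(2))
    if len(sys.argv)>4: print("twist",round((np.degrees(np.arctan2(M[1,0],M[0,0]))-float(sys.argv[4])+180)%360-180,1))
E
python3 st.py .443 .118 .24 -3.7
```

```text
t 0.1 tcp [ 0.2344 -0.6324  0.2301] yaw 20.3 tilt z [-0.     0.002 -1.   ] F [ 0.2  0.1 -0.5] open 0.998 ff 0.0 q6 -0.15
rows to target cm [ 45.63 -63.12  -0.84]
twist 24.0$[0]: bad value
$[0]: bad value
```

```bash
python3 -m pendant '[{"dx":5,"dy":-3,"dz":-7,"twist":0},{"dx":10,"dy":-6,"dz":-7,"twist":4},{"dx":15,"dy":-9,"dz":-7,"twist":8},{"dx":20,"dy":-12,"dz":-7,"twist":12},{"dx":25,"dy":-15,"dz":-7,"twist":16},{"dx":31,"dy":-18.5,"dz":-7,"twist":20},{"dx":36.5,"dy":-22,"dz":-7,"twist":24},{"dx":38,"dy":-28,"dz":-7,"twist":24},{"dx":40,"dy":-34,"dz":-7,"twist":24},{"dx":41,"dy":-40,"dz":-7,"twist":24}]' 50 40
python3 st.py .443 .118 .24 -3.7
```

```text
time: 1.35
eef_pos: [0.4811, -0.1219, 0.3007]
tcp_rot: [0.999, -0.032, -0.0, -0.0]
contact_force: [0.5, 0.6, 0.3]
opening: 0.497
finger_force: 0.0
t 1.35 tcp [ 0.4811 -0.1219  0.3007] yaw -3.7 tilt z [-0.001  0.001 -1.   ] F [0.5 0.6 0.3] open 0.497 ff 0.0 q6 1.18
rows to target cm [ -5.33 -23.7    6.09]
twist 0.0
```

```bash
python3 -m pendant '[{"dx":-1.5,"dy":-5.5,"dz":0,"twist":0},{"dx":-3,"dy":-11,"dz":0,"twist":0},{"dx":-4,"dy":-16.5,"dz":0,"twist":0},{"dx":-5.3,"dy":-21,"dz":2,"twist":0},{"dx":-5.3,"dy":-23,"dz":5,"twist":0},{"dx":-5.3,"dy":-23,"dz":6,"twist":0},{"dx":-5.3,"dy":-23,"dz":6,"twist":0}]'
python3 - <<'E'
from meas import *
c=cam("top"); save(c,"t1.png"); Z=cloud(c)[...,2]
c2=cam("side"); save(c2,"s1.png")
E
python3 st.py .443 .118 .161 -3.7
```

```text
time: 2.22
eef_pos: [0.4429, 0.1083, 0.2406]
tcp_rot: [0.999, -0.032, -0.001, 0.0]
contact_force: [-0.8, -0.6, 0.1]
opening: 0.503
finger_force: 0.0
t 2.33 tcp [0.444  0.1079 0.2423] yaw -3.8 tilt z [ 0.001 -0.    -1.   ] F [ 0.1 -0.3  0.2] open 0.504 ff 0.0 q6 1.65
rows to target cm [-0.18 -1.    8.13]
twist -0.1
```

```bash
python3 - <<'E'
import cv2,numpy as np
t=cv2.imread("pics/t1.png");s=cv2.imread("pics/s1.png")
o=np.hstack([cv2.resize(t[140:240,190:290],(400,400),interpolation=2),cv2.resize(s[110:240,180:310],(400,400),interpolation=2)])
cv2.imwrite("pics/z1.png",o)
E
```

```text
(no output)
```

View pics/z1.png

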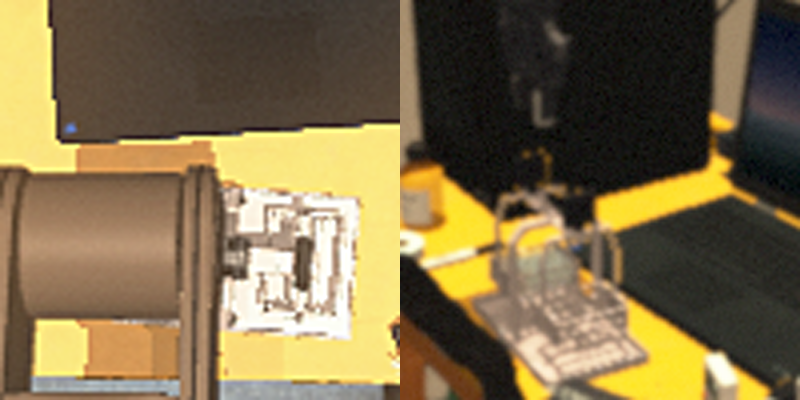

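The gripper shows only as dark shapes above the left rack, roughly where I expected it. The top view is blocked by the arm. I'll shift 10 mm outward, lower and close.

```bash
python3 -m pendant '[{"dx":-0.1,"dy":-1,"dz":0,"twist":0},{"dx":-0.1,"dy":-1,"dz":2.5,"twist":0},{"dx":-0.1,"dy":-1,"dz":5,"twist":0},{"dx":-0.1,"dy":-1,"dz":7,"twist":0},{"dx":-0.1,"dy":-1,"dz":8,"twist":0},{"dx":-0.1,"dy":-1,"dz":8,"twist":0},{"dx":-0.1,"dy":-1,"dz":8,"twist":0}]'
python3 st.py .443 .118 .161 -3.7
python3 -m pendant '[{"dx":0,"dy":0,"dz":0,"twist":0},{"dx":0,"dy":0,"dz":0,"twist":0},{"dx":0,"dy":0,"dz":0,"twist":0},{"dx":0,"dy":0,"dz":0,"twist":0},{"dx":0,"dy":0,"dz":0,"twist":0}]' 0 60
python3 st.py .443 .118 .161 -3.7
```

```text
time: 3.2
eef_pos: [0.4438, 0.1189, 0.1625]
tcp_rot: [0.999, -0.032, 0.001, -0.0]
contact_force: [-1.2, 0.4, -0.1]
opening: 0.503
finger_force: 0.0
t 3.2 tcp [0.4438 0.1189 0.1625] yaw -3.7 tilt z [ 0.002  0.    -1.   ] F [-1.2  0.4 -0.1] open 0.503 ff 0.0 q6 1.68
rows to target cm [-0.07  0.09  0.15]
twist 0.0
time: 3.82
eef_pos: [0.4435, 0.1189, 0.1621]
tcp_rot: [0.999, -0.032, 0.001, -0.0]
contact_force: [-0.3, 0.0, 3.9]
opening: 0.132
finger_force: 59.4
t 3.83 tcp [0.4435 0.1189 0.1621] yaw -3.7 tilt z [ 0.001  0.    -1.   ] F [-0.3  0.   3.9] open 0.132 ff 59.435380697250366 q6 1.68
rows to target cm [-0.05  0.09  0.11]
twist 0.0
```

```bash
python3 -m pendant '[{"dx":0,"dy":0,"dz":-0.8,"twist":0},{"dx":0,"dy":0,"dz":-1.7,"twist":0},{"dx":0,"dy":0,"dz":-1.7,"twist":0},{"dx":0,"dy":-1.5,"dz":-1.7,"twist":0},{"dx":0,"dy":-3,"dz":-1.7,"twist":0},{"dx":0,"dy":-4.5,"dz":-1.7,"twist":0},{"dx":0,"dy":-6,"dz":-1.7,"twist":0},{"dx":0,"dy":-6.5,"dz":-1.7,"twist":0},{"dx":0,"dy":-6.5,"dz":-1.7,"twist":0}]'
python3 -m pendant '[{"dx":0,"dy":0,"dz":-2,"twist":0},{"dx":0,"dy":0,"dz":-5,"twist":0},{"dx":0,"dy":0,"dz":-8,"twist":0},{"dx":0,"dy":0,"dz":-11,"twist":0},{"dx":0,"dy":0,"dz":-14,"twist":0},{"dx":0,"dy":0,"dz":-15,"twist":0},{"dx":0,"dy":0,"dz":-15,"twist":0}]'
python3 st.py .5904 -.333 .33 -73.9
python3 - <<'E'
from h import *
c=cam("side"); save(c,"s2.png"); cv2.imwrite("pics/z2.png",cv2.resize(c["img"][60:260,130:330,::-1],(600,600)))
E
```

```text
time: 4.95
eef_pos: [0.447, 0.1841, 0.1782]
tcp_rot: [1.0, -0.031, -0.0, 0.0]
contact_force: [-0.9, -0.4, -2.4]
opening: 0.133
finger_force: 58.7
time: 5.82
eef_pos: [0.4472, 0.1835, 0.3284]
tcp_rot: [0.999, -0.032, 0.0, -0.0]
contact_force: [-0.1, 0.2, -2.6]
opening: 0.13
finger_force: 58.8
t 5.83 tcp [0.4472 0.1835 0.3284] yaw -3.7 tilt z [ 0.001  0.    -1.   ] F [-0.1  0.2 -2.6] open 0.13 ff 58.77472221851349 q6 1.81
rows to target cm [17.62 50.62 -0.15]
twist 70.2
```

View pics/z2.png

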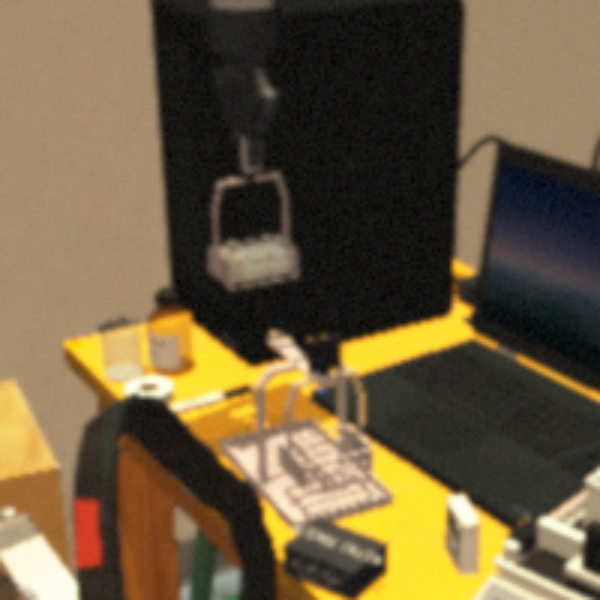

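The full rack is held upright at (250,230), and the empty rack still hangs on its hook at (310,380). I'll raise it 3 cm more and carry it to the dish while turning.

```bash
python3 -m pendant '[{"dx":1,"dy":1,"dz":-2,"twist":0},{"dx":3,"dy":5,"dz":-3,"twist":5},{"dx":6,"dy":10,"dz":-3,"twist":13},{"dx":9,"dy":15,"dz":-3,"twist":22},{"dx":11,"dy":20,"dz":-3,"twist":31},{"dx":13,"dy":25,"dz":-3,"twist":40},{"dx":15,"dy":30,"dz":-3,"twist":49},{"dx":16,"dy":35,"dz":-3,"twist":58},{"dx":17,"dy":40,"dz":-3,"twist":66},{"dx":17.6,"dy":44,"dz":-3,"twist":70.2}]'
python3 -m pendant '[{"dx":-3,"dy":0,"dz":0,"twist":0},{"dx":0,"dy":0,"dz":0,"twist":0}]' >/dev/null
python3 st.py .5904 -.333 .36 -73.9
```

```text
time: 7.12
eef_pos: [0.594, -0.2686, 0.3551]
tcp_rot: [0.798, -0.602, -0.002, 0.0]
contact_force: [0.5, 0.8, -2.1]
opening: 0.131
finger_force: 58.9
t 7.38 tcp [ 0.5937 -0.2643  0.355 ] yaw -73.7 tilt z [-0.005  0.005 -1.   ] F [ 0.3 -1.4 -2.3] open 0.133 ff 59.005417227745056 q6 2.28
rows to target cm [ 6.5   2.24 -0.53]
twist 0.2
```

```bash
python3 -m pendant '[{"dx":3,"dy":1,"dz":0,"twist":0.1},{"dx":6,"dy":2,"dz":1,"twist":0.1},{"dx":6.5,"dy":2.2,"dz":2,"twist":0.1},{"dx":6.5,"dy":2.2,"dz":3,"twist":0.1},{"dx":6.5,"dy":2.2,"dz":3,"twist":0.1},{"dx":6.5,"dy":2.2,"dz":3,"twist":0.1}]'
python3 st.py .5904 -.333 .33 -73.9
python3 - <<'E'
from h import *
c=cam("side"); save(c,"s3.png"); np.savez("side3.npz",**{k:c[k] for k in("img","depth","R","K","t")})
c=cam("top"); np.savez("top3.npz",**{k:c[k] for k in("img","depth","R","K","t")})
a=ld("side3.npz")["img"][190:340,270:420,::-1]; b=c["img"][120:240,310:430,::-1]
cv2.imwrite("pics/z3.png",np.hstack([cv2.resize(a,(480,480),interpolation=2),cv2.resize(b,(320,320),interpolation=2) if 0 else cv2.copyMakeBorder(cv2.resize(b,(320,320),interpolation=2),0,160,0,0,0)]))
E
```

```text
time: 8.12
eef_pos: [0.5918, -0.3343, 0.3287]
tcp_rot: [0.799, -0.601, 0.0, -0.0]
contact_force: [-0.2, 0.8, -2.2]
opening: 0.131
finger_force: 58.9
t 8.12 tcp [ 0.5918 -0.3343  0.3287] yaw -73.9 tilt z [ 0. -0. -1.] F [-0.2  0.8 -2.2] open 0.131 ff 58.94673943519592 q6 2.2
rows to target cm [-0.17  0.1  -0.13]
twist -0.0
```

View pics/z3.png

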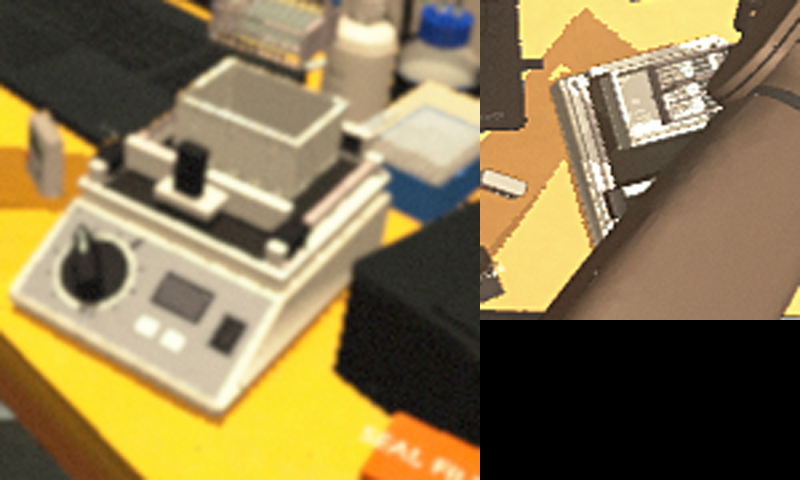

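The side view shows the dish empty, with rim corners near crop (180,95), (232,58), (350,102) and (297,150), and the index mark at crop (135,243). I'll get the dish centre from those corners, and zoom in on the knob because it isn't clear which end is the pointer.

```bash
python3 - <<'E'
from meas import *
np.set_printoptions(suppress=True,precision=4)
c=ld("side3.npz"); P=onz(c,np.array([[180,95],[232,58],[350,102],[297,150]])/3.2+[270,190],.147); print(P,P.mean(0))
X=cloud(c);Z=X[...,2]
m=comp(roi(Z,195,250,315,390)&(Z>.138)&(Z<.153)); r=cv2.minAreaRect((X[m][:,:2]*1000).astype(np.float32)); print(r,m.sum())
# held rack bottom
m=comp(roi(Z,60,230,300,420)&(Z>.195)&(Z<.245)); print("rack",cv2.minAreaRect((X[m][:,:2]*1000).astype(np.float32)),m.sum(),X[m].min(0),X[m].max(0))
a=c["img"][250:295,280:325,::-1]; b=ld("top0.npz")["img"][195:231,358:394,::-1]
cv2.imwrite("pics/z4.png",np.hstack([cv2.resize(a,(400,400),interpolation=2),cv2.resize(b,(400,400),interpolation=2)]))
E
```

```text
[[ 0.5378 -0.2906  0.147 ]
 [ 0.6205 -0.2664  0.147 ]
 [ 0.6519 -0.3751  0.147 ]
 [ 0.5597 -0.404   0.147 ]] [ 0.5925 -0.334   0.147 ]
((588.692626953125, -332.3034362792969), (93.26873016357422, 115.54664611816406), 16.1768856048584) 398
rack ((838.8029174804688, 66.39187622070312), (19.52994728088379, 277.4664001464844), 4.477173328399658) 756 [ 0.8207 -0.0723  0.195 ] [0.8536 0.205  0.2449]
```

View pics/z4.png

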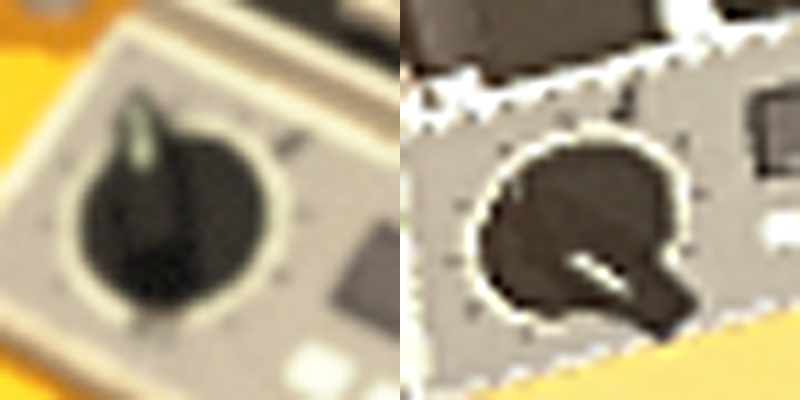

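The side zoom shows the pointed end with the white line at (140,120), pointing upper left. The index mark is at (290,145). In the top zoom the white line sits on the upper-left half of the bar and the mark is at (630,95), so the knob must turn clockwise by about 65°. The dish centre agrees with the TCP within 2 mm, so I'll lower the rack.

```bash
python3 - <<'E'
from meas import *
t=ld("top0.npz");s=ld("side3.npz")
a=np.radians(16.1);Rz=np.array([[np.cos(a),-np.sin(a),0],[np.sin(a),np.cos(a),0],[0,0,1]]);o=np.array([.5159,-.3547,0])
ax=o+Rz@[-.097,.045,.045]; n=Rz@[-.5,0,.866]; up=Rz@[.866,0,.5]; yl=Rz@[0,1,0]
for c,uv in((t,(378.7,203.55)),(s,(312.6,266.3))):
    d=rays(c,[uv])[0]; p=c["t"]+d*((ax-c["t"])@n)/(d@n); v=p-ax; print(p,"r",np.hypot(v@up,v@yl),"theta",np.degrees(np.arctan2(v@yl,v@up)))
for c,w in((t,"top"),(s,"side")): print(w,"skirt",proj(c,ax+n*.005),"bar",proj(c,[ax+n*.036, ax+n*.036+.025*(up*np.cos(.62)+yl*np.sin(.62))]))
E
python3 -m pendant '[{"dx":0,"dy":0,"dz":2,"twist":0},{"dx":0,"dy":0,"dz":4,"twist":0},{"dx":0,"dy":0,"dz":5.5,"twist":0},{"dx":0,"dy":0,"dz":7,"twist":0},{"dx":0,"dy":0,"dz":8,"twist":0},{"dx":0,"dy":0,"dz":9,"twist":0},{"dx":0,"dy":0,"dz":9.7,"twist":0},{"dx":0,"dy":0,"dz":9.7,"twist":0}]'
```

```text
[ 0.44874683 -0.35301716  0.0640227 ] r 0.04539176511677593 theta -33.057931307692996
[ 0.44848567 -0.3494133   0.06445485] r 0.04432110321413001 theta -28.614018535027263
top skirt [[372.84691933 216.25850743]] bar [[376.83926665 221.27785058]
 [371.77224378 217.14944103]]
side skirt [[297.40865573 274.07600348]] bar [[294.38361563 268.45593747]
 [294.08498057 259.75063595]]
time: 9.22
eef_pos: [0.5913, -0.3351, 0.2307]
tcp_rot: [0.799, -0.602, -0.001, -0.0]
contact_force: [-0.2, -0.6, -3.0]
opening: 0.132
finger_force: 59.0
```

```bash
python3 -m pendant '[{"dx":0,"dy":0,"dz":0.5,"twist":0},{"dx":0,"dy":0,"dz":0.7,"twist":0},{"dx":0,"dy":0,"dz":0.9,"twist":0},{"dx":0,"dy":0,"dz":0.9,"twist":0}]'
python3 - <<'E'
from meas import *
t=ld("top0.npz");s=ld("side3.npz")
a=np.radians(16.1);Rz=np.array([[np.cos(a),-np.sin(a),0],[np.sin(a),np.cos(a),0],[0,0,1]])
n=Rz@[-.5,0,.866]; up=Rz@[.866,0,.5]; yl=Rz@[0,1,0]
# panel plane from depth: fit
X=cloud(t); m=roi(X[...,2],205,222,396,408)
print("z of panel pts, plane offset", np.median((X[m])@n), "model", (np.array([.5159,-.3547,0])+Rz@[-.097,.045,.045])@n)
D=np.median(X[m]@n)
# skirt ellipse: dark pixels region low, rim white ring excluded
for nm,c,k,mk in(("top",t,(374.6,216.2),(378.7,203.55)),("side",s,(299.3,274.7),(312.6,266.3))):
    f=lambda uv,off:(lambda d:c["t"]+d*((D+off-c["t"]@n)/(d@n)))(rays(c,[uv])[0])
    A=f(k,.005)-n*.005; v=f(mk,0)-A; print(nm,"axis at panel",A,"mark r",np.hypot(v@up,v@yl),"th",np.degrees(np.arctan2(v@yl,v@up)))
E
```

```text
time: 9.72
eef_pos: [0.5915, -0.3352, 0.2221]
tcp_rot: [0.799, -0.602, -0.0, -0.0]
contact_force: [0.4, 0.1, -2.2]
opening: 0.131
finger_force: 59.0
z of panel pts, plane offset -0.11149565655895133 model -0.11118122905177469
top axis at panel [ 0.41048178 -0.34431658  0.04382646] mark r 0.043989142111951554 th -25.71796995170325
side axis at panel [ 0.41262147 -0.34316088  0.04519844] mark r 0.041223963683642506 th -22.539825450836183
```

```bash
python3 -m pendant '[{"dx":0,"dy":0,"dz":0.1,"twist":0},{"dx":0,"dy":0,"dz":0.2,"twist":0},{"dx":0,"dy":0,"dz":0.2,"twist":0}]'; python3 -m pendant '[{"dx":0,"dy":0,"dz":0.1,"twist":0},{"dx":0,"dy":0,"dz":0.2,"twist":0},{"dx":0,"dy":0,"dz":0.2,"twist":0}]'
```

```text
time: 10.1
eef_pos: [0.5915, -0.3352, 0.2202]
tcp_rot: [0.799, -0.602, -0.0, 0.0]
contact_force: [0.2, -0.4, -2.1]
opening: 0.135
finger_force: 59.0
time: 10.48
eef_pos: [0.5917, -0.3356, 0.2196]
tcp_rot: [0.799, -0.602, 0.001, 0.0]
contact_force: [-1.2, 0.8, 3.2]
opening: 0.131
finger_force: 59.8
```

The force changed sign at z=0.2196, so the rack is on the floor. I'll release and retreat straight up.

```bash
python3 -m pendant '[{"dx":0,"dy":0,"dz":-0.1,"twist":0},{"dx":0,"dy":0,"dz":-0.1,"twist":0},{"dx":0,"dy":0,"dz":-0.1,"twist":0},{"dx":0,"dy":0,"dz":-0.1,"twist":0},{"dx":0,"dy":0,"dz":-2,"twist":0},{"dx":0,"dy":0,"dz":-4.5,"twist":0},{"dx":0,"dy":0,"dz":-7,"twist":0},{"dx":0,"dy":0,"dz":-8,"twist":0},{"dx":0,"dy":0,"dz":-8,"twist":0}]' 50
python3 st.py .4 -.392 .30 -73.9
```

```text
time: 11.6
eef_pos: [0.5919, -0.3355, 0.3]
tcp_rot: [0.799, -0.602, 0.001, 0.0]
contact_force: [-0.2, -0.1, -1.5]
opening: 0.5
finger_force: 0.0
t 11.6 tcp [ 0.5919 -0.3355  0.3   ] yaw -74.0 tilt z [ 0.002 -0.002 -1.   ] F [-0.2 -0.1 -1.5] open 0.5 ff 0.0 q6 2.2
rows to target cm [ 0.14 20.   -0.03]
twist -0.1
```

```bash
python3 -m pendant '[{"dx":0,"dy":5,"dz":0,"twist":0},{"dx":0,"dy":10,"dz":0,"twist":0},{"dx":0,"dy":14,"dz":2,"twist":0},{"dx":0,"dy":16,"dz":5,"twist":0},{"dx":0,"dy":16,"dz":9,"twist":0},{"dx":0,"dy":16,"dz":13,"twist":0},{"dx":0,"dy":16,"dz":16,"twist":0},{"dx":0,"dy":16,"dz":16.4,"twist":0},{"dx":0,"dy":16,"dz":16.4,"twist":0}]' 0 40
python3 - <<'E'
from meas import *
c=cam("side"); np.savez("side5.npz",**{k:c[k] for k in("img","depth","R","K","t")})
cv2.imwrite("pics/z5.png",cv2.resize(c["img"][170:320,260:410,::-1],(600,600),interpolation=2))
E
python3 st.py .4796 -.3674 .135
```

```text
time: 12.72
eef_pos: [0.4378, -0.3795, 0.1345]
tcp_rot: [0.799, -0.602, -0.0, -0.0]
contact_force: [1.2, -0.2, 0.1]
opening: 0.004
finger_force: 0.0
t 12.78 tcp [ 0.4382 -0.38    0.1355] yaw -74.0 tilt z [ 0.001 -0.001 -1.   ] F [-0.3 -0.3 -0. ] open -0.001 ff 0.0 q6 1.97
rows to target cm [-0.06 -4.32  0.05]
```

View pics/z5.png

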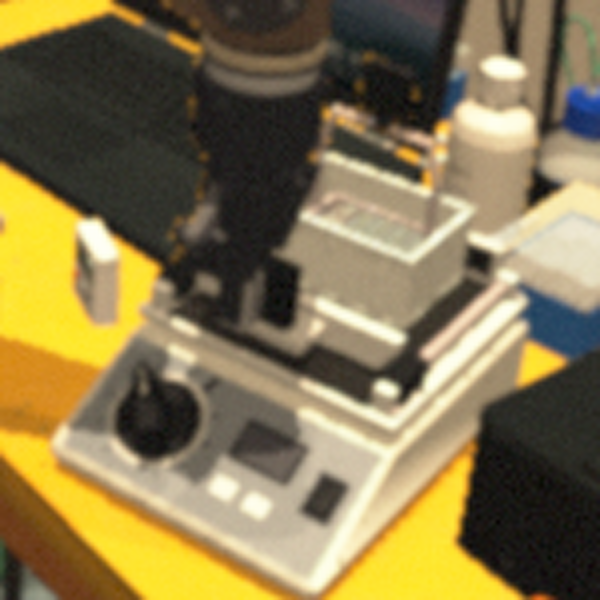

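The rack sits in the dish, with its bail visible at (380,140), and the closed fingers stand in front of the clamp grip at (280,290). Now I push it to the rear.

```bash
python3 -m pendant '[{"dx":0,"dy":-1,"dz":0,"twist":0},{"dx":0,"dy":-2,"dz":0,"twist":0},{"dx":0,"dy":-2.7,"dz":0,"twist":0},{"dx":0,"dy":-3.4,"dz":0,"twist":0},{"dx":0,"dy":-4,"dz":0,"twist":0},{"dx":0,"dy":-4.5,"dz":0,"twist":0},{"dx":0,"dy":-4.5,"dz":0,"twist":0}]'; python3 -m pendant '[{"dx":0,"dy":-0.3,"dz":0,"twist":0},{"dx":0,"dy":-0.6,"dz":0,"twist":0},{"dx":0,"dy":-0.6,"dz":0,"twist":0}]'
```

```text
time: 13.65
eef_pos: [0.4815, -0.3665, 0.134]
tcp_rot: [0.799, -0.602, 0.0, -0.001]
contact_force: [0.2, 0.6, 0.9]
opening: 0.002
finger_force: 0.0
time: 14.02
eef_pos: [0.4867, -0.3649, 0.1339]
tcp_rot: [0.799, -0.602, -0.0, -0.0]
contact_force: [-1.0, -1.4, 0.1]
opening: 0.0
finger_force: 0.7
```

```bash
python3 -m pendant '[{"dx":0,"dy":-0.3,"dz":0,"twist":0},{"dx":0,"dy":-0.6,"dz":0,"twist":0},{"dx":0,"dy":-0.6,"dz":0,"twist":0}]'; python3 -m pendant '[{"dx":0,"dy":-0.2,"dz":0,"twist":0},{"dx":0,"dy":-0.4,"dz":0,"twist":0},{"dx":0,"dy":-0.4,"dz":0,"twist":0}]';  python3 -m pendant '[{"dx":0,"dy":-0.2,"dz":0,"twist":0},{"dx":0,"dy":-0.4,"dz":0,"twist":0},{"dx":0,"dy":-0.4,"dz":0,"twist":0}]'
```

```text
time: 14.4
eef_pos: [0.4927, -0.3632, 0.1339]
tcp_rot: [0.799, -0.602, -0.0, -0.0]
contact_force: [-1.3, 0.8, -1.0]
opening: 0.001
finger_force: 0.7
time: 14.78
eef_pos: [0.4965, -0.3624, 0.1342]
tcp_rot: [0.799, -0.602, -0.0, -0.0]
contact_force: [-1.7, 0.5, -0.4]
opening: -0.001
finger_force: 1.0
time: 15.15
eef_pos: [0.4996, -0.3615, 0.1342]
tcp_rot: [0.799, -0.602, -0.001, 0.0]
contact_force: [-5.2, -0.4, -0.1]
opening: 0.001
finger_force: 2.4
```

```bash
python3 -m pendant '[{"dx":0,"dy":-0.2,"dz":0,"twist":0},{"dx":0,"dy":-0.3,"dz":0,"twist":0},{"dx":0,"dy":-0.3,"dz":0,"twist":0}]'; python3 -m pendant '[{"dx":0,"dy":-0.1,"dz":0,"twist":0},{"dx":0,"dy":-0.2,"dz":0,"twist":0},{"dx":0,"dy":-0.2,"dz":0,"twist":0}]'
```

```text
time: 15.52
eef_pos: [0.5, -0.3614, 0.1342]
tcp_rot: [0.799, -0.601, -0.003, 0.002]
contact_force: [-13.0, -0.8, 2.7]
opening: -0.0
finger_force: 6.4
time: 15.9
eef_pos: [0.5, -0.3613, 0.1343]
tcp_rot: [0.799, -0.601, -0.005, 0.004]
contact_force: [-19.1, -2.8, 4.4]
opening: 0.002
finger_force: 9.4
```

The clamp is tight (19 N with no further motion). I back off, rise and turn to line up with the knob bar.

```bash
python3 -m pendant '[{"dx":0,"dy":1,"dz":0,"twist":0},{"dx":0,"dy":3,"dz":-1,"twist":0},{"dx":0,"dy":6,"dz":-4,"twist":-10},{"dx":0,"dy":9,"dz":-7,"twist":-20},{"dx":0,"dy":10,"dz":-8,"twist":-30},{"dx":0,"dy":10,"dz":-8,"twist":-40},{"dx":0,"dy":10,"dz":-8,"twist":-50},{"dx":0,"dy":10,"dz":-8,"twist":-60},{"dx":0,"dy":10,"dz":-8,"twist":-70},{"dx":0,"dy":10,"dz":-8,"twist":-80}]' 40 30
python3 -m pendant '[{"dx":0,"dy":0,"dz":0,"twist":-10},{"dx":0,"dy":0,"dz":0,"twist":-20},{"dx":0,"dy":0,"dz":0,"twist":-30},{"dx":0,"dy":0,"dz":0,"twist":-40},{"dx":0,"dy":0,"dz":0,"twist":-49.7},{"dx":0,"dy":0,"dz":0,"twist":-49.7},{"dx":0,"dy":0,"dz":0,"twist":-49.7}]'
python3 st.py .396 -.348 .060 55.7
python3 - <<'E'
from meas import *
c=cam("side"); np.savez("side6.npz",**{k:c[k] for k in("img","depth","R","K","t")})
c=cam("top"); np.savez("top6.npz",**{k:c[k] for k in("img","depth","R","K","t")})
X=cloud(c);Z=X[...,2]
print("knob seen",(roi(Z,205,226,364,390)&(Z>.068)&(Z<.09)).sum())
E
```

```text
time: 17.15
eef_pos: [0.4101, -0.3883, 0.216]
tcp_rot: [0.998, 0.055, 0.002, 0.002]
contact_force: [-0.5, -0.2, -0.2]
opening: 0.399
finger_force: 0.0
time: 18.02
eef_pos: [0.4094, -0.388, 0.2151]
tcp_rot: [0.885, 0.466, 0.0, 0.001]
contact_force: [0.3, 0.9, 0.3]
opening: 0.402
finger_force: 0.0
t 18.02 tcp [ 0.4094 -0.388   0.2151] yaw 55.6 tilt z [ 0.002 -0.001 -1.   ] F [0.3 0.9 0.3] open 0.402 ff 0.0 q6 -0.34
rows to target cm [ 2.54 -3.4  15.5 ]
twist -0.1
knob seen 77
```

```bash
python3 -m pendant '[{"dx":1.5,"dy":-2,"dz":3,"twist":0},{"dx":2.7,"dy":-3.4,"dz":6,"twist":0},{"dx":2.7,"dy":-3.4,"dz":9,"twist":0},{"dx":2.7,"dy":-3.4,"dz":12,"twist":0},{"dx":2.7,"dy":-3.4,"dz":14,"twist":0},{"dx":2.7,"dy":-3.4,"dz":15.3,"twist":0},{"dx":2.7,"dy":-3.4,"dz":15.3,"twist":0},{"dx":2.7,"dy":-3.4,"dz":15.3,"twist":0}]'
python3 -m pendant '[{"dx":0,"dy":0,"dz":0,"twist":0},{"dx":0,"dy":0,"dz":0,"twist":0},{"dx":0,"dy":0,"dz":0,"twist":0},{"dx":0,"dy":0,"dz":0,"twist":0}]' 0 20
python3 st.py .397 -.347 .060 55.7
```

```text
time: 19.12
eef_pos: [0.3965, -0.3469, 0.0623]
tcp_rot: [0.884, 0.467, 0.0, 0.001]
contact_force: [0.6, -0.4, 0.4]
opening: 0.399
finger_force: 0.0
time: 19.62
eef_pos: [0.3981, -0.3481, 0.0631]
tcp_rot: [0.884, 0.467, 0.001, 0.004]
contact_force: [4.9, -1.5, -1.8]
opening: 0.206
finger_force: 19.1
t 19.62 tcp [ 0.3981 -0.3481  0.0631] yaw 55.7 tilt z [ 0.006 -0.005 -1.   ] F [ 4.9 -1.5 -1.8] open 0.206 ff 19.083227608934976 q6 -0.31
rows to target cm [ 0.03 -0.15  0.31]
twist -0.0
```

The fingers have closed on the bar at 17.5 mm. I turn it clockwise, correcting the 2 mm centre offset.

```bash
python3 -m pendant '[{"dx":0,"dy":0.2,"dz":0,"twist":4},{"dx":0,"dy":0.2,"dz":0,"twist":10},{"dx":0,"dy":0.2,"dz":0,"twist":16},{"dx":0,"dy":0.2,"dz":0,"twist":16}]'; python3 st.py .3985 -.3474 .063 -11.1;python3 -m pendant '[{"dx":0,"dy":0,"dz":0,"twist":6},{"dx":0,"dy":0,"dz":0,"twist":12},{"dx":0,"dy":0,"dz":0,"twist":18},{"dx":0,"dy":0,"dz":0,"twist":18}]'; python3 st.py .3985 -.3474 .063 -11.1
```

```text
time: 20.12
eef_pos: [0.3971, -0.3477, 0.0632]
tcp_rot: [0.94, 0.34, -0.001, -0.0]
contact_force: [-5.3, 1.9, 8.6]
opening: 0.185
finger_force: 19.6
t 20.12 tcp [ 0.3971 -0.3477  0.0632] yaw 39.7 tilt z [-0.002  0.    -1.   ] F [-5.3  1.9  8.6] open 0.185 ff 19.601334433646116 q6 -0.03
rows to target cm [0.12 0.06 0.02]
twist 50.8
time: 20.62
eef_pos: [0.3964, -0.3468, 0.0629]
tcp_rot: [0.982, 0.189, -0.002, -0.002]
contact_force: [-5.2, 2.7, 9.9]
opening: 0.178
finger_force: 19.4
t 20.62 tcp [ 0.3964 -0.3468  0.0629] yaw 21.7 tilt z [-0.004  0.003 -1.   ] F [-5.2  2.7  9.9] open 0.178 ff 19.416872450892697 q6 0.28
rows to target cm [ 0.17  0.14 -0.01]
twist 32.8
```

```bash
python3 -m pendant '[{"dx":0.1,"dy":0.05,"dz":-0.1,"twist":6},{"dx":0.1,"dy":0.05,"dz":-0.1,"twist":12},{"dx":0.1,"dy":0.05,"dz":-0.1,"twist":18},{"dx":0.1,"dy":0.05,"dz":-0.1,"twist":18}]'; python3 -m pendant '[{"dx":0,"dy":0,"dz":0,"twist":6},{"dx":0,"dy":0,"dz":0,"twist":11},{"dx":0,"dy":0,"dz":0,"twist":14.8},{"dx":0,"dy":0,"dz":0,"twist":14.8},{"dx":0,"dy":0,"dz":0,"twist":14.8}]'; python3 st.py .3985 -.3474 .063 -11.1
```

```text
time: 21.12
eef_pos: [0.3966, -0.3454, 0.0625]
tcp_rot: [0.999, 0.033, -0.003, -0.003]
contact_force: [-5.3, 2.9, 6.1]
opening: 0.172
finger_force: 34.1
time: 21.75
eef_pos: [0.3961, -0.3445, 0.0632]
tcp_rot: [0.995, -0.095, -0.005, -0.004]
contact_force: [-8.9, 6.2, 13.1]
opening: 0.168
finger_force: 57.2
t 21.75 tcp [ 0.3961 -0.3445  0.0632] yaw -10.9 tilt z [-0.009  0.009 -1.   ] F [-8.9  6.2 13.1] open 0.168 ff 57.16494829393923 q6 0.85
rows to target cm [0.29 0.24 0.02]
twist 0.2
```

```bash
python3 -m pendant '[{"dx":0,"dy":0,"dz":0,"twist":0},{"dx":0,"dy":0,"dz":0,"twist":0},{"dx":0,"dy":0,"dz":-1,"twist":0},{"dx":0,"dy":0,"dz":-4,"twist":0},{"dx":0,"dy":0,"dz":-8,"twist":0},{"dx":0,"dy":0,"dz":-13,"twist":0},{"dx":0,"dy":0,"dz":-17,"twist":0},{"dx":0,"dy":0,"dz":-20,"twist":0},{"dx":0,"dy":0,"dz":-20,"twist":0}]' 45
python3 - <<'E'
from meas import *
c=cam("side"); np.savez("side7.npz",**{k:c[k] for k in("img","depth","R","K","t")})
t=cam("top"); np.savez("top7.npz",**{k:t[k] for k in("img","depth","R","K","t")})
a=c["img"][250:295,280:325,::-1]; b=c["img"][170:320,260:410,::-1]
cv2.imwrite("pics/z7.png",np.hstack([cv2.resize(a,(400,400),interpolation=2),cv2.resize(b,(400,400),interpolation=2)]))
E
```

```text
time: 22.88
eef_pos: [0.3998, -0.3488, 0.2663]
tcp_rot: [0.995, -0.096, 0.003, 0.003]
contact_force: [-0.4, -0.4, -0.9]
opening: 0.447
finger_force: 0.0
```

View pics/z7.png

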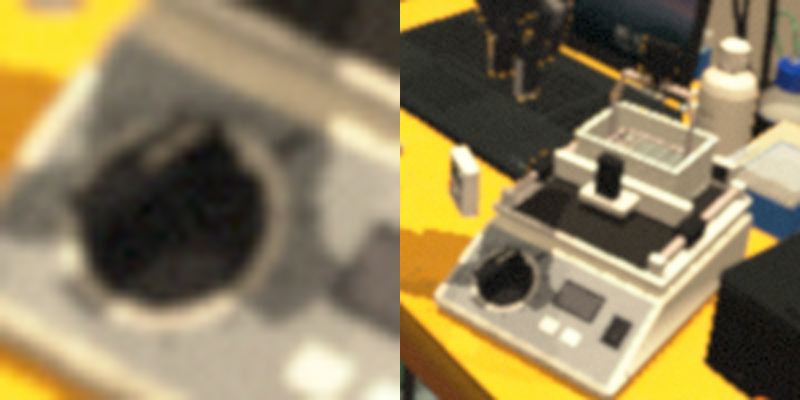

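The bar has turned. In the shaded crop the white line runs from (145,165) to (200,130), the mark is at (300,145), and the clamp holds the dish. I'll move the arm aside for an unshaded measurement.

```bash
python3 -m pendant '[{"dx":-1,"dy":4,"dz":0,"twist":0},{"dx":-3,"dy":9,"dz":0,"twist":0},{"dx":-5,"dy":14,"dz":0,"twist":0},{"dx":-8,"dy":19,"dz":0,"twist":0},{"dx":-9,"dy":24,"dz":0,"twist":0},{"dx":-9,"dy":26,"dz":0,"twist":0}]'
cat > kn.py <<'E'
from meas import *
a=np.radians(16.1);Rz=np.array([[np.cos(a),-np.sin(a),0],[np.sin(a),np.cos(a),0],[0,0,1]])
n=Rz@[-.5,0,.866]; up=Rz@[.866,0,.5]; yl=Rz@[0,1,0]; A=np.array([.4115,-.3437,.0445])
def inpl(c,uv,off):
    d=rays(c,uv); p=c["t"]+d*(((A+n*off-c["t"])@n)/(d@n))[:,None]; v=p-A; return np.c_[v@up,v@yl]
def rect(c,off,S=8,L=.05):   # orthophoto of plane at height off: up the panel = up, yl = left
    g=np.linspace(-L,L,400); U,Y=np.meshgrid(-g,-g,indexing="ij"); P=A+n*off+U[...,None]*up+Y[...,None]*yl
    uv=proj(c,P.reshape(-1,3)).astype(np.float32); return cv2.remap(c["img"],uv[:,0].reshape(400,400),uv[:,1].reshape(400,400),cv2.INTER_CUBIC)
E
python3 - <<'E'
from kn import *
o=[]
for nm in("side","top"):
    c=cam(nm); np.savez(nm+"8.npz",**{k:c[k] for k in("img","depth","R","K","t")})
    o.append((c["img"]))
t=ld("top8.npz"); s=ld("side8.npz")
im=np.hstack([rect(s,.036)[:300],rect(t,.036)[:300]]); im2=np.hstack([rect(s,0)[:300],rect(t,0)[:300]])
cv2.imwrite("pics/z8.png",np.vstack([im,im2])[:,:,::-1])
X=cloud(t);Z=X[...,2]; h=(X-A)@n; r=np.linalg.norm((X-A)-h[...,None]*n,axis=-1)
m=comp((h>.027)&(h<.045)&(r<.03)); v=X[m]-A; print("bar",*pca(np.c_[v@up,v@yl]),m.sum())
t0=ld("top0.npz");X=cloud(t0); h=(X-A)@n; r=np.linalg.norm((X-A)-h[...,None]*n,axis=-1)
m=comp((h>.027)&(h<.045)&(r<.03)); v=X[m]-A; print("bar at start",*pca(np.c_[v@up,v@yl]),m.sum())
E
python3 st.py
```

```text
time: 23.72
eef_pos: [0.2581, -0.5866, 0.2591]
tcp_rot: [0.995, -0.098, -0.001, -0.002]
contact_force: [0.9, 1.6, -0.8]
opening: 0.451
finger_force: 0.0
bar [0.00256657 0.00282757] 154.38192816222045 [0.0152275  0.04852657] 76
bar at start [0.00411899 0.00220214] -140.54913048484238 [0.01499031 0.04955085] 68
t 23.82 tcp [ 0.259  -0.586   0.2591] yaw -11.2 tilt z [-0.001  0.004 -1.   ] F [-0.1 -0.5 -0.3] open 0.447 ff 0.0 q6 0.45
```

View pics/z8.png

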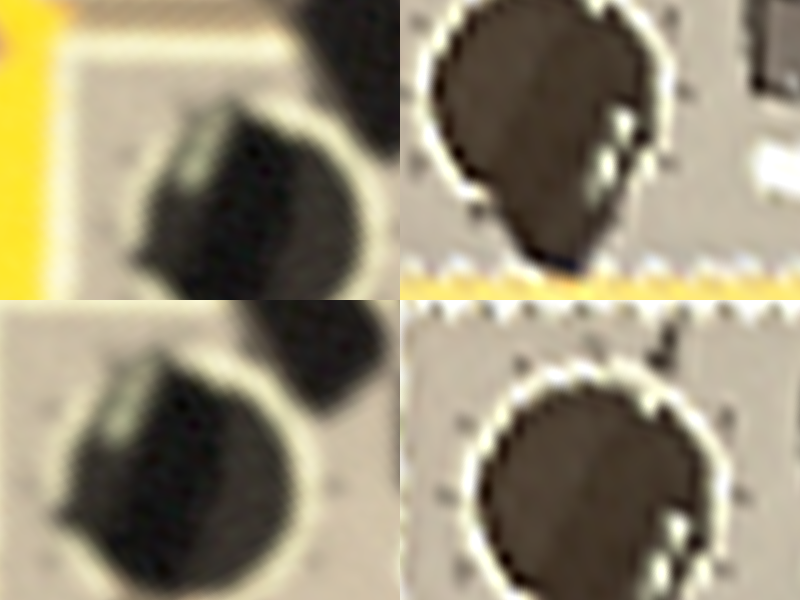

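In the rectified side view the white line points about 25° right of uphill. In the rectified top view the mark lies about 25.7° right, at (665,345), and the bar's depth axis is at −25.6°. A numeric check of the mark angle and the final state follows.

```bash
python3 - <<'E'
from kn import *
for nm in("top0","top8","side3"):
    c=ld(nm+".npz"); g5=rect(c,.005,L=.06).astype(int).sum(2); g0=rect(c,0,L=.06).astype(int).sum(2)
    # skirt: dark blob in upper-left part; use dark pixels' boundary via radial edge on rays away from bar
    yy,xx=np.mgrid[:400,:400]
    dark=(g5<300).astype(np.uint8); n_,l,st,ce=cv2.connectedComponentsWithStats(dark); k=l[200,200]
    cs,_=cv2.findContours((l==k).astype(np.uint8),0,1); q=max(cs,key=len)[:,0,:].astype(float); best=None
    rng=np.random.default_rng(0)
    for _ in range(2000):
        p=q[rng.choice(len(q),3,False)]; M=np.c_[2*p,np.ones(3)]
        if abs(np.linalg.det(M))<1e-3: continue
        s=np.linalg.solve(M,(p**2).sum(1)); r=np.sqrt(max(s[2]+s[0]**2+s[1]**2,0))
        if not 80<r<115: continue
        i=(abs(np.hypot(*(q-s[:2]).T)-r)<2).sum()
        if best is None or i>best[0]: best=(i,s[0],s[1],r)
    i,cx,cy,r=best
    R_=np.hypot(xx-cx,yy-cy); an=np.degrees(np.arctan2(xx-cx,cy-yy)); 
    m=(R_>118)&(R_<158)&(an>12)&(an<40)&(g0<330); mm=comp(m); print(nm,"centre",cx,cy,"r mm",r*.3,"inl",i,len(q),"mark",an[mm].mean() if mm.any() else None,R_[mm].mean()*.3,mm.sum())
X=cloud(ld("top8.npz"));Z=X[...,2]; S=roi(Z,128,238,330,425)
print("cgrip",*pca(pts(ld("top8.npz"),comp(S&(Z>.148)&(Z<.18)&roi(Z,165,200,370,398)),.158)))
rim=comp(S&(Z>.138)&(Z<.152)&roi(Z,128,180,350,408)); print("rim",cv2.minAreaRect((X[rim][:,:2]*1000).astype(np.float32)))
m=comp(S&(Z>.235)&(Z<.275)); print("rack grip",*pca(X[m][:,:2]),np.median(Z[m]))
E
```

```text
top0 centre 189.15139990289694 188.31623240006476 r mm 28.267031366355045 inl 375 700 mark 29.735064302896856 39.61024057625875 468
top8 centre 189.22577726599772 187.65035367659144 r mm 28.288157900481387 inl 327 642 mark 29.90027163389247 39.506846561893184 469Traceback (most recent call last):
  File "<stdin>", line 18, in <module>
  File "meas.py", line 3, in comp
    n,l,st,_=cv2.connectedComponentsWithStats(m.astype(np.uint8)); return l==1+np.argmax(st[1:,4])
                                                                               ~~~~~~~~~^^^^^^^^^^
    return _wrapfunc(a, 'argmax', axis=axis, out=out, **kwds)
    return bound(*args, **kwds)
ValueError: attempt to get argmax of an empty sequence
```

```bash
python3 - <<'E'
from kn import *
c=ld("side3.npz"); g5=rect(c,.005,L=.06).astype(int).sum(2); g0=rect(c,0,L=.06).astype(int).sum(2); yy,xx=np.mgrid[:400,:400]
print(np.percentile(g0,[5,20,50,80]))
for th in(170,220):
    n_,l,st,ce=cv2.connectedComponentsWithStats((g5<th).astype(np.uint8)); q=max(cv2.findContours((l==l[200,200]).astype(np.uint8),0,1)[0],key=len)[:,0,:].astype(float)
    rng=np.random.default_rng(0); best=(0,)
    for _ in range(3000):
        p=q[rng.choice(len(q),3,False)]; M=np.c_[2*p,np.ones(3)]
        if abs(np.linalg.det(M))<1e-3: continue
        s=np.linalg.solve(M,(p**2).sum(1)); r=np.sqrt(max(s[2]+s[0]**2+s[1]**2,0))
        if 80<r<115: best=max(best,((abs(np.hypot(*(q-s[:2]).T)-r)<2).sum(),s[0],s[1],r))
    i,cx,cy,r=best; R_=np.hypot(xx-cx,yy-cy); an=np.degrees(np.arctan2(xx-cx,cy-yy))
    for t2 in (330,400,440):
        m=(R_>115)&(R_<160)&(an>10)&(an<45)&(g0<t2)
        if m.any(): m=comp(m); print(th,t2,"centre",cx,cy,"r",r*.3,i,"mark",an[m].mean(),R_[m].mean()*.3,m.sum())
c=ld("side8.npz"); g=rect(c,.036,L=.06).astype(int).sum(2)
m=comp((g>230)&(g<900)&(np.hypot(xx-200,yy-200)<85)); P=np.c_[yy[m],xx[m]].astype(float); print("white line side",pca(P),m.sum())
X=cloud(ld("top8.npz"));Z=X[...,2]; S=roi(Z,128,238,330,425)
print("cgrip",*pca(pts(ld("top8.npz"),comp(S&(Z>.148)&(Z<.18)&roi(Z,165,200,370,398)),.158)))
rim=comp(S&(Z>.138)&(Z<.152)&roi(Z,128,180,350,408)); print("rim",cv2.minAreaRect((X[rim][:,:2]*1000).astype(np.float32)))
m=comp(S&(Z>.235)&(Z<.275)); print("rack grip",*pca(X[m][:,:2]),np.median(Z[m]))
E
```

```text
[121. 350. 557. 614.]
170 400 centre 192.87313741721854 192.1448675496689 r 24.364885002916918 343 mark 22.305052314616923 40.80886304267796 292
170 440 centre 192.87313741721854 192.1448675496689 r 24.364885002916918 343 mark 22.34641187741211 41.0191003670067 531
220 400 centre 192.50000000000003 192.0483870967742 r 25.708228902408823 392 mark 22.46612122141625 40.824725808532214 292
220 440 centre 192.50000000000003 192.0483870967742 r 25.708228902408823 392 mark 22.50678231860517 41.03503897106086 531
white line side (array([178.08929696, 166.50996852]), np.float64(149.44302590981033), array([ 78.12841799, 155.36106851])) 9530
cgrip [ 0.52007053 -0.35562775] 108.54755337186013 [0.01512928 0.02562297]
rim ((593.7258911132812, -333.41448974609375), (87.52593994140625, 115.15470123291016), 15.875434875488281)
rack grip [ 0.59305478 -0.33368506] 105.71441922519797 [0.01214325 0.03825421] 0.25222068324986807
```

The clamp, dish and rack look right. The clamp grip moved 42 mm, the dish moved about 3 mm to the rear, and the rack is centred to 0.7 mm. The two cameras disagree on the mark's angle (−22° and −29°), so I'll fix the knob centre from the ring of short tick marks.

```bash
python3 - <<'E'
from kn import *
from scipy.optimize import least_squares
for nm in("top0","top8","side3"):
    c=ld(nm+".npz"); g=rect(c,0,L=.06).mean(2).astype(np.float32)
    bh=cv2.morphologyEx(g,cv2.MORPH_BLACKHAT,cv2.getStructuringElement(2,(35,35)))
    yy,xx=np.mgrid[:400,:400]; cx,cy=(189,188) if nm[0]=="t" else (192,192)
    ann=(np.hypot(xx-cx,yy-cy)>113)&(np.hypot(xx-cx,yy-cy)<155)
    n_,l,st,ce=cv2.connectedComponentsWithStats(((bh>(25 if nm[0]=="t" else 14))&ann).astype(np.uint8))
    P=[];print(nm)
    for k in range(1,n_):
        if st[k,4]<40 or st[k,4]>900: continue
        w=bh*(l==k); x=(w*xx).sum()/w.sum(); y=(w*yy).sum()/w.sum(); P.append((x,y,st[k,4]))
        print("  tick an %.1f r %.1f area %d"%(np.degrees(np.arctan2(x-cx,cy-y)),np.hypot(x-cx,y-cy)*.3,st[k,4]))
E
```

```text
top0
  tick an -1.9 r 44.0 area 178
  tick an 13.0 r 44.6 area 173
  tick an -18.2 r 45.3 area 118
  tick an 2.5 r 35.6 area 278
  tick an -28.6 r 35.1 area 165
  tick an 65.1 r 38.3 area 485
  tick an -63.3 r 35.1 area 115
  tick an 93.9 r 38.7 area 292
  tick an -94.2 r 35.8 area 167
  tick an 121.6 r 39.2 area 289
  tick an -124.2 r 37.7 area 345
  tick an 162.9 r 36.0 area 445
  tick an -154.9 r 38.8 area 203
  tick an -175.2 r 43.3 area 224
top8
  tick an -1.8 r 44.1 area 169
  tick an 13.1 r 44.5 area 197
  tick an -18.1 r 45.4 area 108
  tick an 2.5 r 35.6 area 272
  tick an -28.6 r 35.1 area 153
  tick an 65.1 r 38.3 area 494
  tick an -63.3 r 35.1 area 126
  tick an 93.9 r 38.7 area 292
  tick an -94.1 r 35.9 area 192
  tick an 119.6 r 37.4 area 433
  tick an -124.1 r 37.7 area 362
  tick an 144.7 r 35.7 area 644
  tick an -155.3 r 37.3 area 377
  tick an 179.6 r 43.7 area 337
side3
  tick an 22.8 r 41.0 area 809
  tick an -43.9 r 38.0 area 747
  tick an -59.6 r 36.8 area 523
  tick an 56.6 r 37.9 area 238
  tick an -87.2 r 41.3 area 536
  tick an 88.3 r 36.3 area 287
  tick an -116.5 r 39.6 area 71
  tick an 120.6 r 35.6 area 66
  tick an -147.3 r 38.6 area 83
  tick an -176.5 r 38.2 area 381
```

Corrected for the tick ring, the mark is at −26.1° (top) and −26.9° (side). The bar measures −25.6°, which is inside the ±5° tolerance, so I hand in.

```bash
python3 -c "
from plant import ctrl; print(ctrl.sign_off())"
```

```text
the job is handed in; nothing more can be done
None
```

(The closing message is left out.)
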